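Fit the crank arm to the gearmotor's flatted shaft

TASK

Fit the loose crank arm onto the gearmotor's upright shaft: crank pin upwards, the D-shaped hole turned to match the flat on the shaft, and the arm pushed fully down so that it sits flush on the shaft's shoulder. Then let go, and leave the other things on the table where they are.

Things in the scene. Friction and masses are not known exactly. Their poses are not given: they have to be found in the camera images.
- crank_grip (a point): Loose aluminium crank arm, a bar with round ends lying flat: 122 long, 48 wide (parallel sides), 36 mm thick, 0.25 to 0.5 kg; a steel crank pin stands up at one end, a D-shaped bore goes through the other. Point: half-way up (18 mm above the underside), mid-width, near the centre of mass, 34 mm from the bore axis towards the pin. Axes: x along the bar from bore to pin, y across, z out of the pin side.
- crank_bore (a point): Same crank arm: point on the bore's axis in the plane of the underside, 34 mm from crank_grip in -x and 18 mm below it. Same axes. The bore is 32 mm round with one flat, 9.5 mm from the axis on the +x side (towards the pin), chamfered at its lower mouth.
- crank: The crank arm as a whole; origin and axes are those of crank_bore. The pin (16 mm across, 22 mm tall, above the 36 mm bar) is at x = +74 mm; the bar ends at x = -24 and x = +98 mm.
- shaft_seat (a point): Upright steel output shaft of the gearmotor: centre of the upper face of its round shoulder (42 mm across), about 90 mm above the table. From here the D-shaped shaft stands 42 mm up: 30 mm round with one flat 8.5 mm from the axis (1 mm clearance to the bore all round), top 4 mm chamfered. Axes: z up, x horizontal out of the flat, y along the flat.
- gearmotor: Grey gearmotor fixed to the table, origin on the table under the shaft axis. Gearbox 100 x 96 mm, top 63 mm high, with a boss 62 mm across, 72 mm high, under the shoulder; a round motor, top 62 mm high, reaches 106 mm out along x, away from the robot. The shaft's angle varies from start to start; the gearbox holds it (1 N m to turn).
- spool_mid (a point): bystander: wooden spool of thread standing upright, 30 mm across, 42 mm tall; the point is at its centre. Leave it alone.
- tape_roll_mid (a point): bystander: roll of black tape lying flat, 62 mm across, 19 mm high; the point is at its centre. Leave it alone.
- lint_brush_mid (a point): bystander: small oval lint brush lying bristles down, 30 x 85 x 23 mm; the point is at its centre. Leave it alone.
Not all that is in view belongs to the job. Of the things like the crank, leave any that is orange; of the rest the larger one is meant.

How it is judged:
By the outcome, as a careful person would: the job done as asked, in the order asked, and still so for the second after the job is handed in, with the robot touching nothing.
It also fails if it takes over 40 s, if anything falls off the work surface, if the arm or the gripper's body presses on something with over 40 N, if the wrist force passes 120 N, or if a joint passes its speed limit or range.

ROBOT

A 6-joint arm with a two-finger parallel gripper is mounted at the origin on a cart in front of the work surface, level with it; the furniture and walls round the work are solid. World frame = base frame: x ahead of the robot, y to its left, z up, the work surface at z = 0. Lengths are in mm, angles in rad, forces in N, time in s.
With the tool pointing down it reaches from about 275 to 750 mm from the base axis. Payload 10.2 kg.
Tool frame: the origin (TCP) lies on the centre line of the jaws, within the pads' length; the fingertips stand 8 mm ahead of it and the grasp point (between the pads) lies 11 mm behind it; x points along the fingers, y is the direction in which the jaws open and shut, and the axes are right-handed (so a half turn about x gives the same grasp; the last joint's range is limited). The gripper opens to 85 mm and grips with 20 to 120 N. Pads are 22 mm wide; open, the fingers measure 114 mm over their backs; the gripper's body (76 mm by 85 mm) begins 54 mm behind the grasp point. The pads swing forward as they close: fully open they stand 13 mm farther back than shut.
Start: joints at [-1.504, 0.313, 1.498, -0, 1.331, -0.223], TCP at [150.011, -503.118, 239.294] pointing down, gripper open.
Joint ranges: [-2.94, 2.94], [-0.97, 2.17], [0.19, 2.56], [-1.23, 4.37], [0.02, 3.11], [-2.88, 2.88]. Speed limits (rad/s): [2.39, 2.39, 3.01, 3.14, 3.14, 3.14].

INTERFACE

Orientations are given as a unit quaternion [w, x, y, z].
In Python, from rig import ctrl, vision, workorder gives the robot as it stands. The module is installed in compiled form; this text tells all that it offers.
- The arm moves only by the shell command python3 -m jog 'ROWS' [OPENING] [FORCE]. ROWS is JSON, a list that holds one entry, the list of rows, each a list of 6 numbers: the shift along the tool's x, y, z in m, then the turn, a rotation vector about the tool's x, y, z in rad. A call has 1 to 12 rows; each row shifts and turns the commanded pose from where the row before left it, along the tool's axes as they then stand; what a row does not reach is not made up. A row lasts 1/8 s, in which the tool goes at most 62.5 mm and 10.7 degrees, less where a joint would pass 70% of its speed; a pose out of reach is approached as far as the arm can. A call is refused whole if a number of a shift passes 0.0625 or a number of a turn 0.188, either way. A call with a gripper value outside its range is refused whole. OPENING is the closure in counts, from 0 (fully open) to 255 (shut), set as the call begins (- or left out, the last holds). The fingers move at their own pace and stop on an object; FORCE is the grip in N (left out, the last holds). Time passes only in rows, so rows that do not move let the fingers close. It gives the time, the measured TCP pose, the force and the opening at its end, in the units of the state.
- ctrl.sense(): the state, without advancing time (a new reading comes with each control period).
- vision.capture(name): name is "scene" or "top" or "wrist"; returns a dict with "image" (420x560x3 uint8, red, green, blue), "mtx" (3x3 intrinsics, pixels), "k1" (the pictures are not rectified: a ray, as slopes to the right and down, at radius r is drawn at 1 + k1 r^2 times it, then the intrinsics apply), "R" (3x3) and "t" (3): a world point X has camera coordinates R X + t; the wrist camera has in their place "hand_eye" (4x4, takes a point from camera to tool coordinates, whose origin is the TCP and whose axes are the tool frame's). Camera axes: x right, y down, z forward; pixel columns grow to the right and rows downward; lengths in mm; the calibration is good to about 2 mm. A picture is of the moment at which its call begins: read the wrist's pose just before it. There is no depth.
- workorder.finish_job(): hands the job in, once; it reports no verdict.
The state is a dict: "time_s": time; "joints": joint angles; "dq": joint speeds; "tau": joint torques, N m; "eef_pos": TCP position; "ee_rot": TCP orientation; "force": force on the tool from outside, world axes, zero at the start; "wrist_torque": the same for the moment, N m; "grip_width": opening from 0.0 (shut) to 1.0 (fully open).
Only numpy, scipy, OpenCV 4.12 (cv2) and the standard library are available. Lean on these libraries where they do the work, as an engineer would, in place of code of your own. Each camera call takes 0.05 s, during which the arm holds its last target.

## Working session

There is one attempt and no reset: what is moved stays moved. The work goes in short steps, Python scripts to look and compute and a shell command to move; the robot and the scene stay as the last step left them, time stands still between calls to the robot, and variables do not carry over. Pictures are saved under pics/ and viewed, and the job is handed in when it is done.

```bash
mkdir -p pics; python3 - <<'E'
from rig import ctrl, vision
import cv2,pickle
s=ctrl.sense();print(s)
for n in("scene","top","wrist"):
    c=vision.capture(n);cv2.imwrite(f"pics/{n}0.png",c["image"][:,:,::-1]);pickle.dump(c,open(f"{n}0.pkl","wb"))
    print(n,{k:v for k,v in c.items() if k!="image"})
E
```

```text
{'time_s': 0.0, 'joints': array([-1.50440419e+00,  3.13466931e-01,  1.49844793e+00, -1.05197990e-05,
        1.33098312e+00, -2.23414015e-01]), 'dq': array([ 0.00088897,  0.00046692, -0.0009577 , -0.00045887, -0.0004356 ,
       -0.00019733]), 'tau': array([-1.04844970e-03, -4.12265146e+01, -2.59739041e+01, -1.57260288e-04,
        4.17528441e-03,  2.87636317e-05]), 'eef_pos': array([ 149.98941168, -502.86094888,  238.72231922]), 'ee_rot': array([ 0.10164425,  0.69972855,  0.10256498, -0.69966336]), 'force': array([ 0.49599999, -0.16614677,  0.07992734]), 'wrist_torque': array([ 0.00202466, -0.06042281,  0.01077409]), 'grip_width': 1.0029341917892172}
scene {'mtx': array([[498.49823485,   0.        , 274.07052963],
       [  0.        , 498.49823485, 201.32624181],
       [  0.        ,   0.        ,   1.        ]]), 'k1': -0.036284389326943396, 'R': array([[-0.6858764 , -0.72739769,  0.02159072],
       [-0.51995175,  0.46908266, -0.71387088],
       [ 0.50914019, -0.50085333, -0.69994443]]), 't': array([ 568.39144493,  101.48653107, 1288.87475752])}
top {'mtx': array([[502.02680676
[... 223 characters left out ...]
[-0.97741823,  0.01181303, -0.21098355],
       [ 0.21102639,  0.00249126, -0.97747719]]), 't': array([ 376.84002518,  461.98587427, 1233.61320197])}
wrist {'mtx': array([[289.10033654,   0.        , 283.03212561],
       [  0.        , 289.10033654, 211.35353936],
       [  0.        ,   0.        ,   1.        ]]), 'k1': -0.04152636851003268, 'hand_eye': array([[ 6.29746346e-04, -2.68350778e-01,  9.63321059e-01,
        -1.35216261e+02],
       [ 9.99999394e-01, -7.00979815e-04, -8.48994668e-04,
        -7.38644612e-01],
       [ 9.03096998e-04,  9.63321010e-01,  2.68350174e-01,
        -6.73349961e+01],
       [ 0.00000000e+00,  0.00000000e+00,  0.00000000e+00,
         1.00000000e+00]])}
```

View pics/scene0.png

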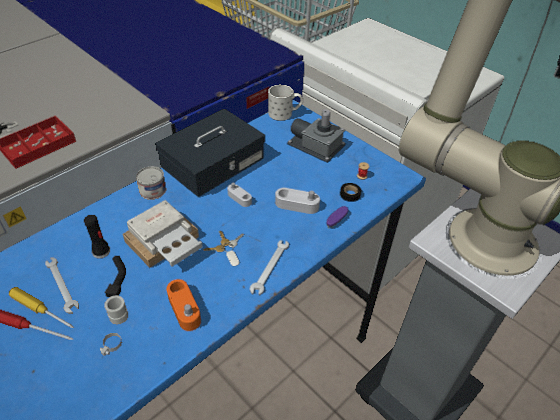

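View pics/top0.png

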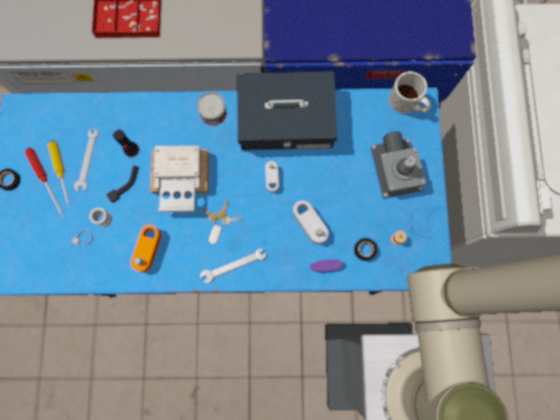

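View pics/wrist0.png

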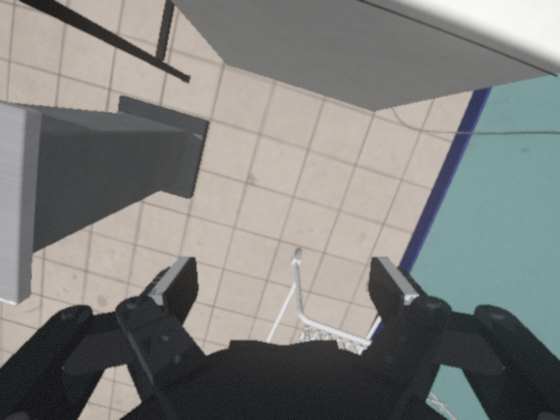

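Scene: in the top view, the large grey crank is at about (310,221), a small grey one at (272,177), an orange one at (146,248), and the gearmotor at (405,165). The description selects the larger grey one. I'll check it in a close crop.

```bash
python3 - <<'E'
import cv2,numpy as np
t=cv2.imread("pics/top0.png");s=cv2.imread("pics/scene0.png")
a=cv2.resize(t[190:255,280:345],(400,400),interpolation=cv2.INTER_CUBIC)
b=cv2.resize(t[125:205,365:445],(400,400),interpolation=cv2.INTER_CUBIC)
cv2.imwrite("pics/crop1.png",np.hstack([a,b]))
a=cv2.resize(s[175:225,265:335],(400,286),interpolation=cv2.INTER_CUBIC)
b=cv2.resize(s[105:165,280:350],(400,343),interpolation=cv2.INTER_CUBIC)[:286]
cv2.imwrite("pics/crop2.png",np.hstack([a,b]))
E
```

```text
(no output)
```

View pics/crop1.png

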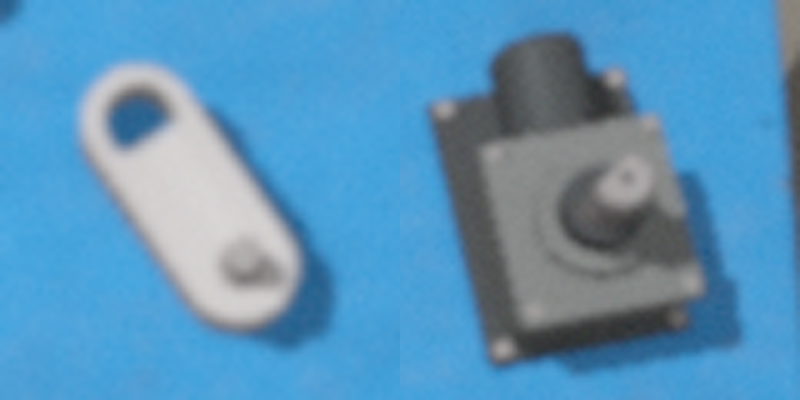

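View pics/crop2.png

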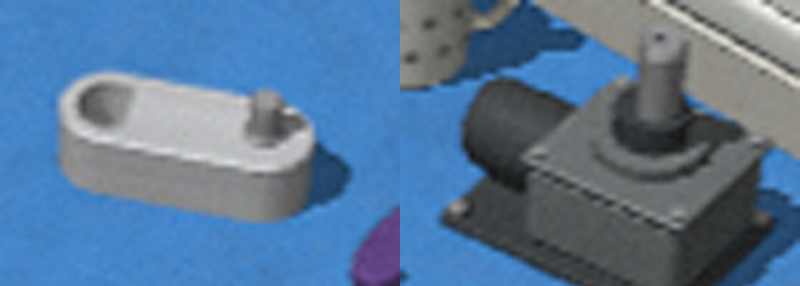

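```bash
cat > h.py <<'E'
import cv2,numpy as np,pickle
from scipy.spatial.transform import Rotation as Ro
def q2R(q): return Ro.from_quat(np.r_[q[1:],q[0]]).as_matrix()
def pose(c,s=None):
    if "R" in c: return c["R"],c["t"]
    Rt=q2R(s["ee_rot"]);H=c["hand_eye"]
    Rw=Rt@H[:3,:3];tw=Rt@H[:3,3]+s["eef_pos"]
    return Rw.T,-Rw.T@tw
def ray(c,uv,s=None):
    R,t=pose(c,s);K=c["mtx"]
    d=(np.array(uv,float)-K[:2,2])/K[0,0]; x=d.copy()
    for _ in range(20): x=d/(1+c["k1"]*(x@x))
    v=R.T@np.r_[x,1]; return -R.T@t, v/np.linalg.norm(v)
def onz(c,uv,z,s=None):
    o,v=ray(c,uv,s); return o+v*(z-o[2])/v[2]
def tri(L):
    A=0;b=0
    for o,v in L:
        P=np.eye(3)-np.outer(v,v);A=A+P;b=b+P@o
    return np.linalg.solve(A,b)
def proj(c,X,s=None):
    R,t=pose(c,s);p=R@np.array(X,float)+t;x=p[:2]/p[2]
    return x*(1+c["k1"]*(x@x))*c["mtx"][0,0]+c["mtx"][:2,2]
E
python3 - <<'E'
from h import *
T=pickle.load(open("top0.pkl","rb"));S=pickle.load(open("scene0.pkl","rb"))
g=T["image"][190:255,280:345].astype(int)
m=((g.min(2)>140)).astype(np.uint8)
cs,_=cv2.findContours(m,cv2.RETR_EXTERNAL,cv2.CHAIN_APPROX_NONE);c=max(cs,key=cv2.contourArea)
P=np.array([onz(T,p[0]+[280,190],36)[:2] for p in c],np.float32)
(r)=cv2.minAreaRect(P);print(r)
f=65/400;t2=lambda x,y:(280+(x+.5)*f-.5,190+(y+.5)*f-.5)
print("pin top",onz(T,t2(243,258),58),"bore~",onz(T,t2(138,115),36))
# shaft top, both views
tt=(365+(631-400+.5)*.2-.5,125+(178.5)*.2-.5); st=(280+(660-400+.5)*.175-.5,105+(38.5)*.175-.5)
print(tt,st,tri([ray(T,tt),ray(S,st)]),onz(T,tt,132),onz(S,st,132))
E
```

```text
((438.7683410644531, 284.8099670410156), (122.73269653320312, 50.96131896972656), 32.79104232788086)
pin top [407.27886586 263.98594674  58.        ] bore~ [472.45389443 304.49042218  36.        ]
(410.8, 160.2) (325.0875, 111.2375) [570.16056576  40.10734485 126.12683299] [568.18954699  41.67519322 132.        ] [564.76711104  46.98523672 132.        ]
```

```bash
python3 - <<'E'
from h import *
from rig import ctrl
s=ctrl.sense();R=q2R(s["ee_rot"]);print(R.round(3));y=R[:,1];z=R[:,2]
print("tool y yaw",np.degrees(np.arctan2(y[1],y[0])),"tool z yaw",np.degrees(np.arctan2(z[1],z[0])),np.degrees(s["joints"][[0,5]]))
print("to shaft, tool axes:",R.T@(np.array([567,43,200])-s["eef_pos"]))
E
```

```text
[[-0.     0.286 -0.958]
 [ 0.001 -0.958 -0.286]
 [-1.    -0.001 -0.   ]]
tool y yaw -73.39487116569506 tool z yaw -163.39488309036713 [-86.19605188 -12.80100126]
to shaft, tool axes: [  39.36655778 -403.9536527  -555.62057099]
```

```bash
python3 - <<'E'
from h import *
T=pickle.load(open("top0.pkl","rb"));S=pickle.load(open("scene0.pkl","rb"))
for z in(-100,0,100,200,300):
    X=onz(T,(490,237),z);Y=onz(T,(480,5),z);print(z,X.round(),proj(S,X).round(),Y.round(),proj(S,Y).round())
X=onz(T,(444,205),0);print(X)
E
```

```text
-100 [ 413. -230. -100.] [407. 157.] [1145. -272. -100.] [269.  70.]
0 [ 397. -188.    0.] [410. 141.] [1077. -226.    0.] [273.  57.]
100 [ 382. -145.  100.] [412. 122.] [1010. -181.  100.] [277.  43.]
200 [ 366. -102.  200.] [416. 101.] [ 942. -135.  200.] [281.  27.]
300 [351. -60. 300.] [420.  77.] [874. -89. 300.] [287.   9.]
[484.63525296 -74.65837901   0.        ]
```

```bash
python3 -m jog '[[[0,-0.0365,-0.0493,0,0,0],[0,-0.0365,-0.0493,0,0,0],[0,-0.0365,-0.0493,0,0,0],[0,-0.0365,-0.0493,0,0,0],[0,-0.0365,-0.0493,0,0,0],[0,-0.0365,-0.0493,0,0,0],[0,-0.0365,-0.0493,0,0,0],[0,-0.0365,-0.0493,0,0,0],[0.01,-0.0365,-0.0493,0,0,0],[0.01,-0.0365,-0.0493,0,0,0],[0.015,-0.0365,-0.0493,0,0,0],[0.015,0,0,0,0,0]]]' 0 60; cat > look.py <<'E'
import sys
from h import *
from rig import ctrl,vision
n,k=sys.argv[1],sys.argv[2]
s=ctrl.sense();c=vision.capture(n);pickle.dump((c,s),open(f"{n}{k}.pkl","wb"))
cv2.imwrite(f"pics/{n}{k}.png",c["image"][:,:,::-1]);print(s["time_s"],s["eef_pos"].round(1),s["force"].round(1),s["wrist_torque"].round(2),s["grip_width"],np.degrees(s["joints"]).round(0))
R=q2R(s["ee_rot"]);print("tool z yaw",np.degrees(np.arctan2(R[1,2],R[0,2])))
E
python3 look.py wrist 1
```

```text
time_s: 1.65
eef_pos: [555.5, 39.1, 188.1]
ee_rot: [-0.103, -0.699, -0.104, 0.7]
force: [-0.4, -0.5, -0.5]
grip_width: 1.002
1.65 [555.5  39.1 188.1] [-0.4 -0.5 -0.5] [-0.03 -0.05 -0.03] 1.0019827935497805 [-8. 24. 84.  0. 71. 65.]
tool z yaw -163.13844483802902
```

View pics/wrist1.png

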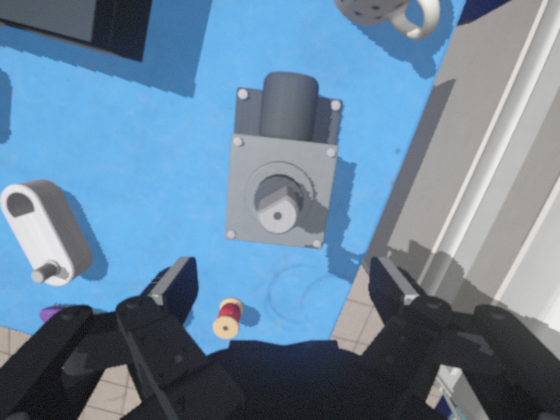

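Shaft top at about (278,216), with the flat facing up the image; the crank is at the left (45,230), with its bore at (20,205) and pin at (42,270). I'll zoom in on the shaft.

```bash
python3 - <<'E'
import cv2,numpy as np
t=cv2.imread("pics/wrist1.png")
a=cv2.resize(t[160:250,230:330],(780,600)[:2] if 0 else (660,594),interpolation=cv2.INTER_CUBIC)
cv2.imwrite("pics/crop3.png",a)
E
```

```text
(no output)
```

View pics/crop3.png

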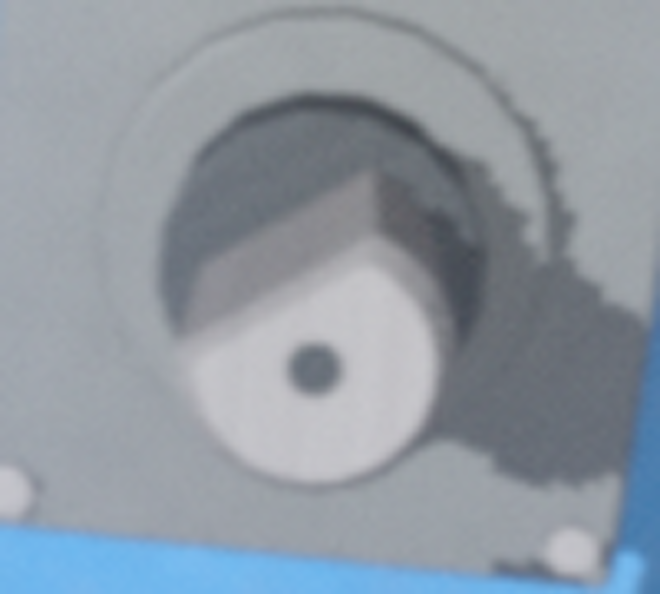

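```bash
python3 - <<'E'
from h import *
c,s=pickle.load(open("wrist1.pkl","rb"));f=lambda x,y:(230+(x+.5)/6.6-.5,160+(y+.5)/6.6-.5)
C=onz(c,f(315,369),132,s);print("shaft",C)
for z,a,b in((132,(200,355),(370,265)),(90,(203,265),(378,168))):
    A=onz(c,f(*a),z,s);B=onz(c,f(*b),z,s);d=B-A
    n=np.array([-d[1],d[0]]);n/=np.linalg.norm(n);n*=np.sign(n@((A+B)/2-C)[:2])
    print(z,np.degrees(np.arctan2(n[1],n[0])),n@((A+B)/2-C)[:2],np.linalg.norm(d))
T=pickle.load(open("top0.pkl","rb"));S=pickle.load(open("scene0.pkl","rb"))
print(tri([ray(c,f(315,369),s),ray(T,(410.8,160.2)),ray(S,(325.09,111.24))]))
# shoulder circle: leftmost 160,270?, top (325,95) right 487
# crank
for p,z in(((42,270),58),):print(onz(c,p,z,s))
b=t=None
g=c["image"].astype(int);m=((g.min(2)>130)).astype(np.uint8);m[:, 110:]=0;m[290:]=0;m[:170]=0
cs,_=cv2.findContours(m,cv2.RETR_EXTERNAL,cv2.CHAIN_APPROX_NONE);k=max(cs,key=cv2.contourArea)
P=np.array([onz(c,p[0],36,s)[:2] for p in k],np.float32);print(cv2.minAreaRect(P))
E
```

```text
shaft [564.69016765  46.97954735 132.        ]
132 45.377393853614656 7.0652144404437935 20.16356641712608
90 46.171494593430516 8.389586628636788 25.1621982132066
[566.02391326  45.07379613 132.61809233]
[414.74259055 261.34512961  58.        ]
((436.83819580078125, 286.22998046875), (122.41939544677734, 60.32505416870117), 24.68071937561035)
```

```bash
python3 -m jog '[[[0.005,-0.054,0.0075,0,0,0],[0.01,-0.054,0.0075,0,0,0],[0.01,-0.054,0.0075,0,0,0],[0.01,-0.054,0.0075,0,0,0],[0.01,-0.054,0.0075,0,0,0],[0,0,0,-0.139,0,0],[0,0,0,-0.139,0,0],[0,0,0,0,0,0]]]'; python3 look.py wrist 2
```

```text
time_s: 2.7
eef_pos: [441.6, 283.1, 144.7]
ee_rot: [0.197, 0.679, 0.197, -0.679]
force: [-0.0, -0.8, -1.0]
grip_width: 1.001
2.7 [441.6 283.1 144.7] [-0.  -0.8 -1. ] [-0.03 -0.01 -0.01] 1.0006555493610851 [20. 23. 93. -0. 63. 77.]
tool z yaw -147.612193394542
```

View pics/wrist2.png

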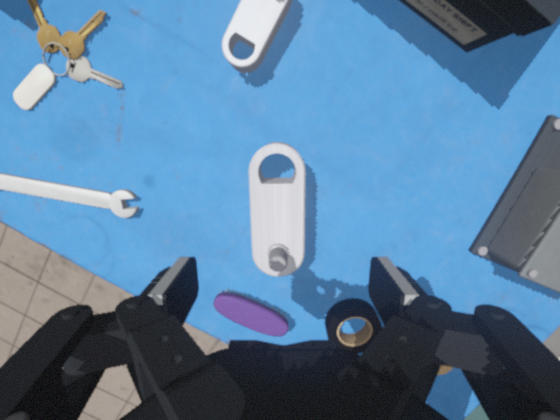

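```bash
python3 - <<'E'
from h import *
c,s=pickle.load(open("wrist2.pkl","rb"))
g=c["image"].astype(int);m=((g.min(2)>125)).astype(np.uint8);q=np.zeros_like(m);q[135:280,235:320]=1;m*=q
cs,_=cv2.findContours(m,cv2.RETR_EXTERNAL,cv2.CHAIN_APPROX_NONE);k=max(cs,key=cv2.contourArea)
P=np.array([onz(c,p[0],36,s)[:2] for p in k],np.float32);r=cv2.minAreaRect(P);print(r)
# straight sides angles
R=q2R(s["ee_rot"]);pt=np.array([(R.T@(onz(c,p[0],36,s)-s["eef_pos"]))[1:] for p in k])
print("y range",pt[:,0].min(),pt[:,0].max(),"z range",pt[:,1].min(),pt[:,1].max())
L=pt[(abs(pt[:,1])<30)]
for sg in(-1,1):
    l=L[np.sign(L[:,0]-np.median(pt[:,0]))==sg]; l=l[abs(l[:,0]-np.median(l[:,0]))<4];print(sg,np.polyfit(l[:,1],l[:,0],1),len(l))
print("pin tool",R.T@(onz(c,(279,256),58,s)-s["eef_pos"]))
E
```

```text
((436.3044128417969, 287.4671630859375), (122.10834503173828, 49.085060119628906), 32.80870056152344)
y range -31.220492772974787 18.030857596335274 z range -58.90212315650635 63.17136348407321
-1 [ 7.34658018e-03 -3.06967742e+01] 66
1 [3.40129122e-03 1.74834947e+01] 66
pin tool [86.73100354 -4.4691032  32.8578835 ]
```

```bash
python3 -m jog '[[[0.035,-0.0065,0,-0.005,0,0],[0.045,0,0,0,0,0],[0.035,0,0,0,0,0],[0.018,0,0,0,0,0],[0,0,0,0,0,0],[0,0,0,0,0,0]]]' 0; python3 look.py wrist 3
```

```text
time_s: 3.5
eef_pos: [438.6, 289.5, 12.4]
ee_rot: [0.199, 0.679, 0.199, -0.678]
force: [-0.3, 0.4, -0.1]
grip_width: 1.001
3.5 [438.6 289.5  12.4] [-0.3  0.4 -0.1] [ 0.01 -0.03  0.02] 1.0006141631371794 [21. 35. 99. -0. 46. 78.]
tool z yaw -147.27243702066752
```

View pics/wrist3.png

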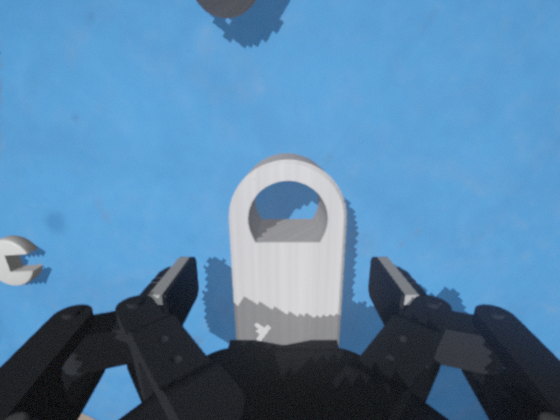

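The crank lies between the fingers (bore at (288,212), fingers at 180 and 390). I'm closing the gripper.

```bash
python3 -m jog '[[[0,0,0,0,0,0],[0,0,0,0,0,0],[0,0,0,0,0,0],[0,0,0,0,0,0],[0,0,0,0,0,0],[0,0,0,0,0,0],[0,0,0,0,0,0]]]' 255 100; python3 look.py wrist 4
```

```text
time_s: 4.42
eef_pos: [438.6, 289.8, 12.4]
ee_rot: [0.2, 0.679, 0.2, -0.678]
force: [-0.2, -0.5, 8.2]
grip_width: 0.545
4.425 [438.6 289.8  12.4] [-0.2 -0.5  8.2] [-0.16  0.2   0.03] 0.5445746878593393 [21. 35. 99. -0. 46. 78.]
tool z yaw -147.1820717907896
```

View pics/wrist4.png

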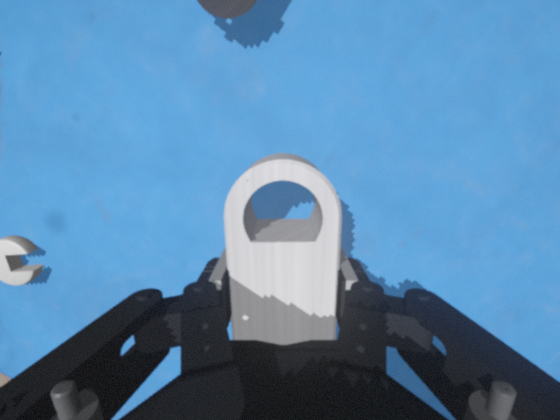

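```bash
python3 - <<'E'
from h import *
c,s=pickle.load(open("wrist4.pkl","rb"));R=q2R(s["ee_rot"])
cv2.imwrite("pics/crop4.png",cv2.resize(c["image"][145:265,215:355,::-1],(700,600),interpolation=cv2.INTER_CUBIC))
f=lambda p:R.T@(onz(c,p,36,s)-s["eef_pos"])
for p in((283.5,180),(244,212),(323,212),(283,241),(283,160),(225,215),(342,215),(230,300),(338,300)):print(p,f(p).round(1))
E
```

```text
(283.5, 180) [-23.5  -0.8 -49.1]
(244, 212) [-23.5 -16.7 -36.2]
(323, 212) [-23.5  15.1 -36.2]
(283, 241) [-23.5  -1.  -23.8]
(283, 160) [-23.5  -1.  -56.9]
(225, 215) [-23.5 -24.4 -35. ]
(342, 215) [-23.5  22.8 -34.9]
(230, 300) [-23.6 -24.4   4. ]
(338, 300) [-23.6  23.2   4.1]
```

View pics/crop4.png

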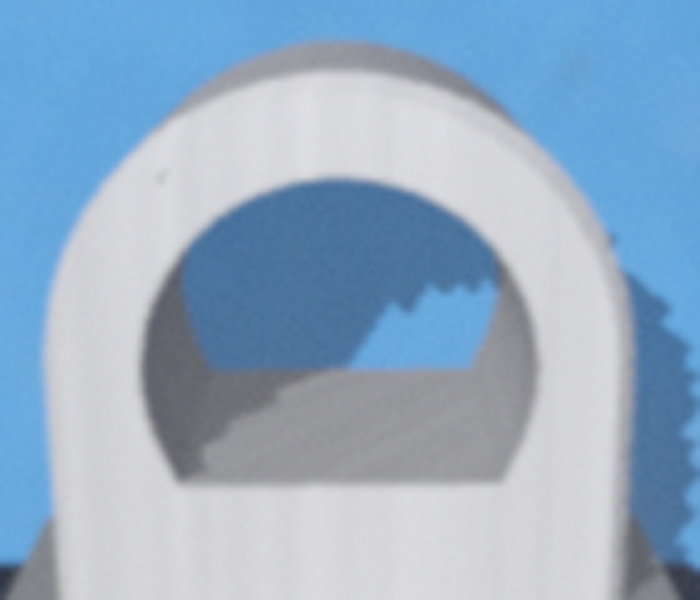

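```bash
python3 -m jog '[[[-0.02,0,0,0,0,0],[-0.05,0,0,0,0,0],[-0.055,0,0,0,0,0],[-0.055,0,0,0,0,0],[-0.015,0.053,0,0,0,0],[0,0.053,-0.0015,0,0,0],[0,0.053,-0.0015,0,0,0],[0,0.053,-0.0015,0,0,0],[0,0.053,-0.0015,0,0,0],[0,0,0,0,0,0]]]' ; python3 - <<'E'
from h import *
T=pickle.load(open("top0.pkl","rb"));S=pickle.load(open("scene0.pkl","rb"))
for z in(80,120,160):
    X=onz(T,(336,140),z);print(z,X.round(),proj(S,X))
E
```

```text
time_s: 5.72
eef_pos: [587.7, 67.2, 205.4]
ee_rot: [-0.198, -0.678, -0.198, 0.679]
force: [-0.5, 0.4, -3.1]
grip_width: 0.545
80 [641. 215.  80.] [264.96718684 136.76887753]
120 [627. 220. 120.] [267.26922014 128.47998655]
160 [612. 225. 160.] [269.69742781 119.73907882]
```

```bash
python3 look.py scene 5
```

```text
5.725 [587.7  67.2 205.4] [-0.5  0.4 -3.1] [ 0.    0.05 -0.03] 0.5445012189858617 [-5. 28. 77. -0. 76. 53.]
tool z yaw -147.41702416391914
```

View pics/scene5.png

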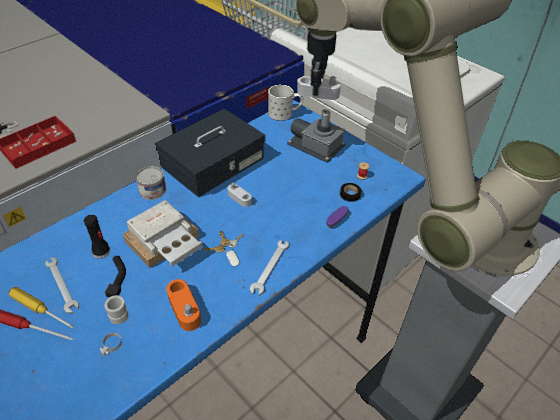

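```bash
python3 -m jog '[[[0,0,0,-0.17,0,0],[0,0,0,-0.178,0,0],[0,0,0,-0.178,0,0],[0,0,0,-0.178,0,0],[0,0,0,-0.178,0,0],[0,0,0,-0.178,0,0],[0,0,0,-0.178,0,0],[0,0,0,-0.178,0,0],[0,0,0,-0.178,0,0],[0,0,0,-0.178,0,0],[0,0,0,-0.178,0,0],[0,0,0,-0.178,0,0]]]' && python3 -m jog '[[[0,0,0,-0.178,0,0],[0,0,0,-0.178,0,0],[0,0,0,-0.178,0,0],[0,0,0,-0.178,0,0],[0,0,0,-0.178,0,0],[0.005,0,0,-0.178,0,0],[0.02,0,0,-0.178,0,0],[0.015,0,0,0,0,0],[0,0,0,0,0,0],[0,0,0,0,0,0]]]'; python3 look.py wrist 6
```

```text
time_s: 7.28
eef_pos: [585.9, 71.4, 206.3]
ee_rot: [0.69, 0.152, 0.691, -0.152]
force: [0.3, 0.5, -1.7]
grip_width: 0.545
time_s: 8.52
eef_pos: [586.9, 70.4, 167.1]
ee_rot: [0.651, -0.277, 0.651, 0.276]
force: [1.0, 0.3, -2.8]
grip_width: 0.545
8.525 [586.9  70.4 167.1] [ 1.   0.3 -2.8] [-0.04  0.01  0.01] 0.5449865434175699 [  -5.   30.   80.    0.   71. -141.]
tool z yaw 46.041114783651224
```

View pics/wrist6.png

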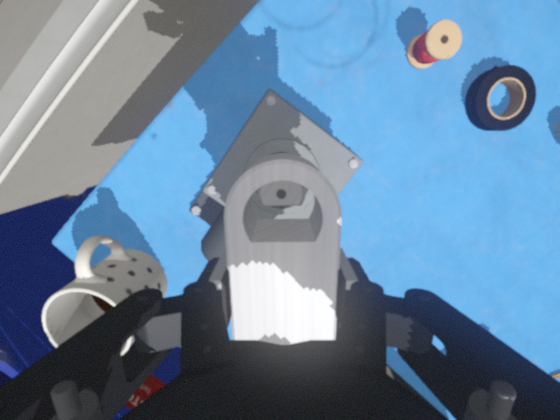

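```bash
python3 - <<'E'
from h import *
c,s=pickle.load(open("wrist6.pkl","rb"));R=q2R(s["ee_rot"])
im=c["image"][150:250,220:345,::-1]
im=np.clip(im.astype(float)*1.4,0,255).astype(np.uint8)
cv2.imwrite("pics/crop6.png",cv2.resize(im,(750,600),interpolation=cv2.INTER_CUBIC))
E
```

```text
(no output)
```

View pics/crop6.png

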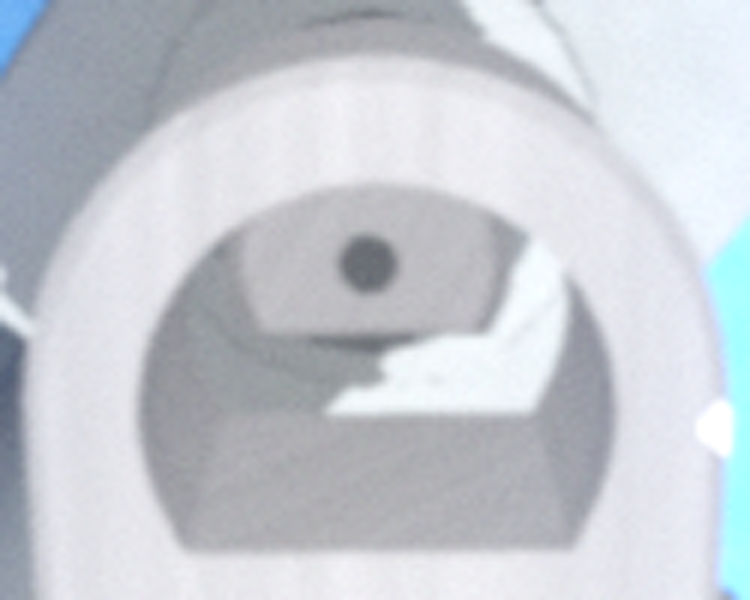

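```bash
python3 - <<'E'
from h import *
c,s=pickle.load(open("wrist6.pkl","rb"));R=q2R(s["ee_rot"]);h=s["eef_pos"][2]
f=lambda x,y,z:(R.T@(onz(c,(220+(x+.5)/6-.5,150+(y+.5)/6-.5),z,s)-s["eef_pos"])).round(2)
u=h-12.4
print("shaft c",f(368,263,132),"flat",f(262,333,132),f(485,332,132))
print("bore top L,R",f(138,410,u+36),f(614,410,u+36),"top arc",f(376,184,u+36),"flat top",f(185,549,u+36),f(575,549,u+36),"flat bottom",f(225,413,u),f(535,413,u))
print("end",f(383,57,u+36), onz(c,(220+(368.5)/6-.5,150+(263.5)/6-.5),132,s))
E
```

```text
shaft c [ 35.09  -0.24 -31.91] flat [ 35.1  -11.01 -24.67] [ 35.09  11.6  -24.76]
bore top L,R [-23.61 -15.31 -34.42] [-23.63  16.72 -34.39] top arc [-23.63   0.73 -49.73] flat top [-23.61 -12.47 -24.41] [-23.62  14.39 -24.39] flat bottom [ 12.39 -12.84 -23.16] [ 12.38  14.75 -23.14]
end [-23.64   1.19 -57.9 ] [564.91787636  47.23343744 132.        ]
```

```bash
python3 - <<'E'
from h import *
for k in "12346":
    c,s=pickle.load(open(f"wrist{k}.pkl","rb"));print(k,c["hand_eye"][:3,3],c["hand_eye"][1,:3],c["mtx"][0,2],q2R(s["ee_rot"])[:,0].round(4))
E
```

```text
1 [-135.21602603   -0.7418347   -67.33785648] [ 9.99999395e-01 -7.01410263e-04 -8.46815191e-04] 283.0321256121336 [-6.e-04  5.e-04 -1.e+00]
2 [-135.21703622   -0.92125826  -67.56485819] [ 9.99999498e-01 -7.54802072e-04 -6.58682015e-04] 283.0321256121336 [ 1.e-04 -1.e-04 -1.e+00]
3 [-135.2179446    -0.92437302  -67.57118068] [ 9.99999500e-01 -7.57097390e-04 -6.53153175e-04] 283.0321256121336 [ 1.4e-03  5.0e-04 -1.0e+00]
4 [-135.21825303   -0.92515469  -67.57287442] [ 9.99999501e-01 -7.57761208e-04 -6.51711764e-04] 283.0321256121336 [ 1.7e-03  6.0e-04 -1.0e+00]
6 [-135.2177671     1.02390195  -68.42457578] [ 9.99999564e-01 -9.33934898e-04 -1.91902278e-05] 283.0321256121336 [ 9.e-04 -0.e+00 -1.e+00]
```

```bash
python3 -m jog '[[[0.009,-0.0009,0.002,0,0,0],[0.009,0,0,0,0,0],[0,0,0,0,0,0],[0,0,0,0,0,0]]]'; python3 look.py wrist 7;  python3 - <<'E'
from h import *
c,s=pickle.load(open("wrist7.pkl","rb"))
im=c["image"][150:250,220:345,::-1]
im=np.clip(im.astype(float)*1.5,0,255).astype(np.uint8)
cv2.imwrite("pics/crop7.png",cv2.resize(im,(750,600),interpolation=cv2.INTER_CUBIC))
E
```

```text
time_s: 9.07
eef_pos: [588.8, 70.9, 148.5]
ee_rot: [0.651, -0.277, 0.651, 0.277]
force: [0.1, 0.4, -2.3]
grip_width: 0.544
9.075 [588.8  70.9 148.5] [ 0.1  0.4 -2.3] [ 0.   -0.01 -0.04] 0.5443144255349303 [  -4.   31.   81.    0.   69. -141.]
tool z yaw 46.12572033554229
```

View pics/crop7.png

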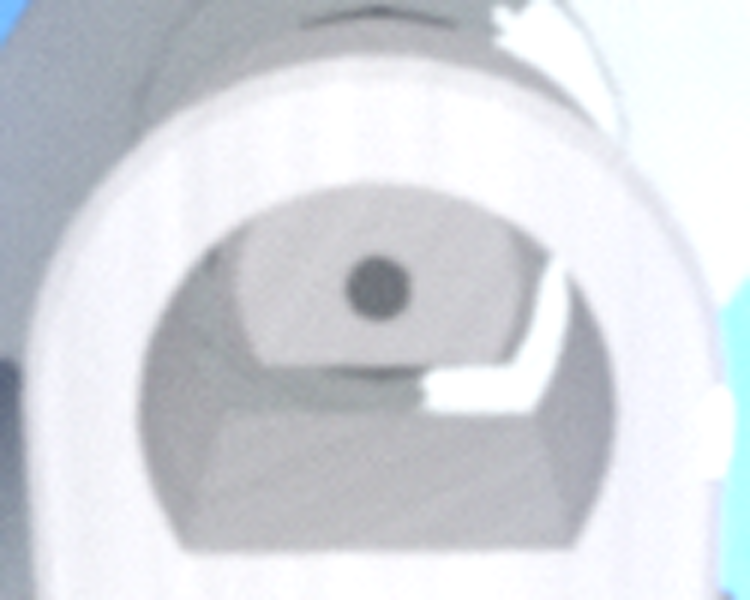

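```bash
python3 - <<'E'
from h import *
c,s=pickle.load(open("wrist7.pkl","rb"));R=q2R(s["ee_rot"]);h=s["eef_pos"][2]
f=lambda x,y,z:(R.T@(onz(c,(220+(x+.5)/6-.5,150+(y+.5)/6-.5),z,s)-s["eef_pos"])).round(2)
u=h-12.4
print("shaft c",f(378,288,132),"flat",f(263,365,132),f(500,365,132))
print("bore top L,R",f(138,410,u+36),f(614,410,u+36),"top arc",f(376,183,u+36),"flat top",f(185,549,u+36),f(575,549,u+36),"flat bottom",f(225,413,u),f(535,413,u))
E
```

```text
shaft c [ 16.51   0.79 -33.6 ] flat [ 16.51  -9.66 -26.45] [ 16.51  11.85 -26.43]
bore top L,R [-23.6  -15.31 -34.41] [-23.6   16.72 -34.38] top arc [-23.6    0.73 -49.79] flat top [-23.6  -12.47 -24.4 ] [-23.6   14.39 -24.38] flat bottom [ 12.4  -12.84 -23.16] [ 12.4   14.75 -23.13]
```

```bash
python3 -m jog '[[[0.004,0,0.0002,0,0,0],[0.004,0,0,0,0,0],[0.005,0,0,0,0,0],[0.005,0,0,0,0,0],[0.005,0,0,0,0,0],[0,0,0,0,0,0]]]'
```

```text
time_s: 9.88
eef_pos: [588.7, 71.1, 125.0]
ee_rot: [0.65, -0.277, 0.651, 0.277]
force: [0.3, 0.3, -2.9]
grip_width: 0.549
```

No contact force after 19 mm of insertion, so I'll continue down.

```bash
python3 -m jog '[[[0.005,0,0,0,0,0],[0.005,0,0,0,0,0],[0.005,0,0,0,0,0],[0.004,0,0,0,0,0],[0.001,0,0,0,0,0],[0,0,0,0,0,0]]]'
```

```text
time_s: 10.62
eef_pos: [588.9, 71.1, 105.5]
ee_rot: [0.651, -0.277, 0.651, 0.277]
force: [0.5, 0.2, -2.8]
grip_width: 0.545
```

```bash
python3 -m jog '[[[0.0015,0,0,0,0,0],[0.001,0,0,0,0,0],[0.001,0,0,0,0,0],[0,0,0,0,0,0]]]'
```

```text
time_s: 11.12
eef_pos: [588.9, 71.1, 102.4]
ee_rot: [0.651, -0.277, 0.65, 0.277]
force: [-0.8, -0.5, 1.6]
grip_width: 0.543
```

```bash
python3 -m jog '[[[0.0005,0,0,0,0,0],[0.0005,0,0,0,0,0],[0,0,0,0,0,0]]]'
```

```text
time_s: 11.5
eef_pos: [589.0, 71.2, 102.3]
ee_rot: [0.651, -0.277, 0.65, 0.277]
force: [-3.9, 0.7, 10.8]
grip_width: 0.549
```

```bash
python3 -m jog '[[[0.0007,0,0,0,0,0],[0,0,0,0,0,0]]]' && python3 -m jog '[[[0,0,0,0,0,0],[0,0,0,0,0,0],[0,0,0,0,0,0],[0,0,0,0,0,0],[0,0,0,0,0,0]]]' 0 && python3 look.py wrist 8
```

```text
time_s: 11.75
eef_pos: [589.0, 71.2, 102.2]
ee_rot: [0.651, -0.277, 0.65, 0.277]
force: [-6.5, 1.2, 15.5]
grip_width: 0.544
time_s: 12.38
eef_pos: [588.8, 71.1, 100.2]
ee_rot: [0.651, -0.277, 0.651, 0.277]
force: [0.2, -0.3, -0.8]
grip_width: 0.999
12.375 [588.8  71.1 100.2] [ 0.2 -0.3 -0.8] [-0.01 -0.03 -0.01] 0.9994991197679216 [  -4.   34.   83.    0.   63. -141.]
tool z yaw 46.13337060325187
```

View pics/wrist8.png

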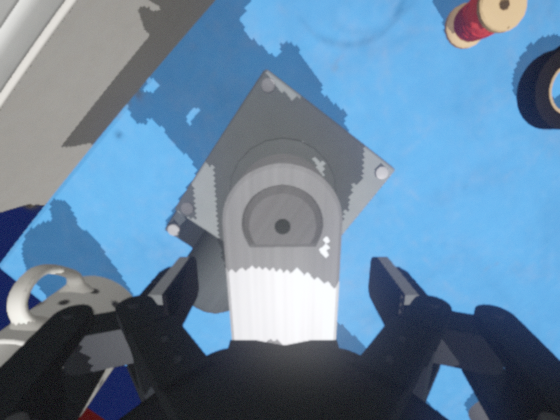

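Released; the shaft end shows in the bore at (283,226), flat to flat. I'll back straight up and check.

```bash
python3 -m jog '[[[-0.02,0,0,0,0,0],[-0.05,0,0,0,0,0],[-0.05,0,0,0,0,0],[0,0,0,0,0,0],[0,0,0,0,0,0]]]' && python3 look.py wrist 9 && python3 look.py scene 9; python3 - <<'E'
from h import *
a=cv2.imread("pics/wrist9.png")
c,s=pickle.load(open("scene9.pkl","rb"))
b=cv2.resize(c["image"][85:170,275:375,::-1],(500,425),interpolation=cv2.INTER_CUBIC)
cv2.imwrite("pics/crop9.png",b)
E
```

```text
time_s: 13.05
eef_pos: [588.5, 71.1, 219.4]
ee_rot: [0.65, -0.277, 0.651, 0.277]
force: [-0.6, -0.2, -1.0]
grip_width: 0.996
13.05 [588.5  71.1 219.4] [-0.6 -0.2 -1. ] [ 0.01  0.01 -0.04] 0.9964435982874872 [  -4.   27.   75.    0.   78. -141.]
tool z yaw 46.13327735332583
13.1 [588.3  71.1 218.9] [-0.1  0.6 -0.9] [-0.04  0.07 -0.02] 0.9960509562291502 [  -4.   27.   75.   -0.   78. -141.]
tool z yaw 46.1337573779068
```

View pics/wrist9.png

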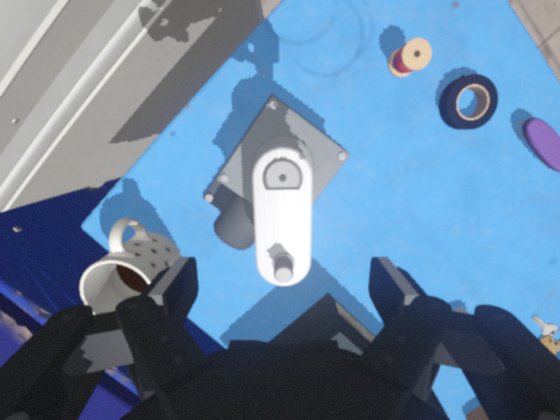

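View pics/crop9.png

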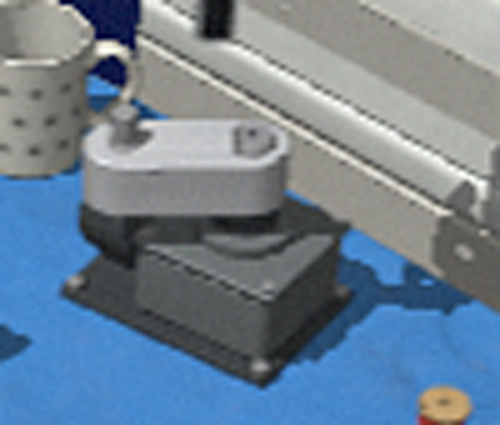

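```bash
python3 -c "
from rig import workorder;print(workorder.finish_job())"
```

```text
the job is handed in; nothing more can be done
None
```

The larger grey crank arm is on the gearmotor shaft with its pin up and the flats matched. I then let go, backed the gripper clear and handed the job in at about 13 s of the 40 s allowed.

- **Seating:** going down, I met no resistance until the tool reached 102.3 mm. That matches the 102.4 mm expected for sitting flush on the 90 mm shoulder. Pushing to about 15 N there gave only about 0.1 mm more.
- **Final pictures:** they show the crank level with the shaft end visible in the bore, flat against flat. The gripper was clear, and the spool, tape and brush looked undisturbed. I did not measure the seating height separately from the pictures.
- **Disagreement:** the top and wrist cameras differed by 2–3 mm on where the crank and shaft were. The wrist camera's reported mounting also shifted by about 2 mm when the wrist turned. I therefore lined up the bore and shaft within single wrist pictures, and the last one before insertion showed them within about 0.3 mm.

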